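Hang a kit bin on the bench rail and fill it from the heatsink magazine

ROBOT

A 7-joint arm with a two-finger parallel gripper is mounted at the origin on the work surface. World frame = base frame: x ahead of the robot, y to its left, z up, the work surface at z = 0. Lengths are in m, angles in rad, forces in N, time in s.
With the tool pointing down it reaches from about 0.4 to 0.85 m from the base axis. Payload 4.5 kg.
Tool frame: the origin (TCP) lies between the finger pads; the fingertips stand 25 mm ahead of it and the grasp point (between the pads) lies 6 mm ahead of it; z points along the fingers, y is the direction in which the jaws open and shut (so a half turn about z gives the same grasp; the last joint's range is limited). The gripper opens to 88 mm and grips with 3 to 60 N. Pads are 18 mm wide; open, the fingers measure 123 mm over their backs; the gripper's body (75 mm by 187 mm) begins 45 mm behind the grasp point.
Start: joints at [-1.216, 0.689, -0.195, 1.565, 0.157, 0.902, -0.215], TCP at [0.197, 0.593, 0.264] pointing down, gripper open.
Joint ranges: [-3.01, 3.01], [-0.46, 2.08], [-1.47, 1.51], [0.13, 2.56], [-1, 4.14], [0.04, 2.09], [-2.66, 2.66]. Speed limits (rad/s): [2.57, 2.57, 3.14, 3.14, 3.14, 3.14, 3.14].

INTERFACE

Orientations are given as a 3x3 rotation matrix whose columns are the frame's x, y, z axes.
In Python, from station import r gives the robot as it stands. Calls block until the motion is done:
- r.goto(position, orientation): joint-space move of the TCP to a pose.
- r.move_linear(position, rate=0.15, orientation=None): straight line of the TCP; orientation=None keeps the orientation; rate is the mean speed in m/s.
- r.set_joints(angles): joint-space move.
- r.grip(opening, effort=None): opening from 0.0 (shut) to 1.0 (fully open); effort is the grip in N (None keeps the last); returns when the fingers have stopped.
- r.sleep(seconds).
- r.inverse_kinematics(position, orientation): joint angles nearest the present ones, or None.
- r.state(): the state.
- r.read_camera(name): name is "side" or "top" or "wrist"; returns the picture (420x560x3 uint8, blue, green, red); there is no depth.
- r.calibration(name): a dict with "intrinsics" (3x3 intrinsics, pixels), "cam_to_world" (4x4, takes a point from camera to world coordinates). Camera axes: x right, y up, looking along -z (the intrinsics and any distortion apply to the point x, -y, -z); pixel columns grow to the right and rows downward; lengths in m; the calibration is good to about 2 mm. A picture is of the moment at which its call begins: read the wrist's pose just before it. calibration takes no time and is no camera call; for the wrist camera it gives the pose at the moment of the call.
A pose or a line that the arm cannot do raises r.IKError and nothing moves.
- r.finish_job(): hands the job in, once; it reports no verdict.
The state is a dict: "t": time; "qpos": joint angles; "qd": joint speeds; "joint_torque": joint torques, N m; "ee_pos": TCP position; "tcp_rot": TCP orientation; "ft_force": force on the tool from outside, world axes, zero at the start; "moment": the same for the moment, N m; "gripper_width": opening from 0.0 (shut) to 1.0 (fully open).
Only numpy, scipy, OpenCV 4.12 (cv2) and the standard library are available. Lean on these libraries where they do the work, as an engineer would, in place of code of your own. Each camera call takes 0.05 s, during which the arm holds its last target. There are 200 camera calls.

TASK

Hook the empty grey bin over the upper bar of the bench rail at the rail's clear left-hand end (as seen from the robot), then slide it along the bar until its middle lines up with the white mark. Fill it with every heatsink in the two-lane magazine, drawing them one by one out of the bottom of the two chutes so that those above stay in, never taking one out over the top or dropping one on the bench. Leave the bin hanging freely at the mark with all the heatsinks in it, and do not disturb the bottle, the screwdriver and the spool.

Things in the scene. Friction and masses are not known exactly. Their poses are not given: they have to be found in the camera images.
- magazine: Gravity magazine, bolted down: two like chutes of grey sheet steel side by side, 100 mm apart, leaning 42 degrees away from the robot, on a dark base plate 170 x 170 mm. Origin on the bench, x points away from the robot's side, y to the left. A pedestal carries the rear half of the chutes. Each chute's measures are given in the axes of its own point.
- chute_left (a point): Left chute's frame: front end of its floor, at x = -55, y = 50, z = 130 mm from the magazine's origin. x = inward along the floor, 42 degrees downhill; y across; z up the stack, square to the floor. Heatsinks lie on the floor z = 0 and on each other, length along x. Rear wall at x = 91 mm; side walls inside at y = +-20 mm, 3 mm thick, up to z = 112 mm; top open.
- chute_right (a point): Right chute's frame, like the left one (at y = -50 mm). In both, two front lips (x -3 to 0, |y| 10 to 23 mm) hold back all heatsinks but the bottom one. Lips and side walls start at z = 46 mm (behind x = 52 mm the sides reach the floor), so the bottom heatsink's front end is free in front and at both sides; there the floor is 28 mm wide, 4 mm thick, from x = 4 mm on.
- rail: Bench rail, bolted down: two steel bars 10 mm thick, 430 mm long along its y, between posts 170 mm high at y = +-221 mm (12 mm thick, feet 100 x 50 mm). Upper bar's axis at x = 0, 160 mm high; lower bar's at x = -2, 108 mm high. Origin on the bench under the middle; x points away from the robot, y to the left as seen from it. Bins hang on its -x side (the robot's) and slide easily.
- rail_mid (a point): Point on the axis of the upper bar, halfway between the posts; same axes as rail. The clear left-hand end is what lies more than 50 mm to the left of this point (a bin hung there has its middle 50 to 125 mm from it).
- mark: White band 12 mm wide round the upper bar, and below it on the far side of the lower bar a sloping white label holder 36 mm wide with a black middle line. Origin on the bar's axis at the middle of the band; same axes as rail. Only a marking: bins pass over it freely.
- bin: Grey plastic hanging bin, about 180 g, 116 mm (x) by 170 mm (y), walls and floor 4 mm, lower back edge bevelled, open on top; side and back walls 72 mm high. Origin at the centre of its underside, z up, back with the hook lugs towards +x, carrying tab standing up there. Hung, the upper bar is under the lugs and against their tips, the back wall rests on the lower bar, the bin leans forward about 4 degrees and its underside is about 95 mm above the bench.
- bin_hook (a point): Point of the bin that lies on the upper bar's axis when hung: x = 69, y = 0, z = 63 mm in the bin's axes. Two lugs 24 mm wide at y = +-70 mm run back from the rim (undersides at z = 68 mm) and end in tips (inner face x = 74 mm, flared outwards below z = 56 mm) down to z = 45 mm. Held level, it goes on from above with this point 0 to 4 mm beyond the bar's axis (+x).
- bin_grip (a point): Point to take the bin by, in the solid carrying tab that stands up at the middle of its back, over the bar: x = 65, y = 0, z = 98 mm in the bin's axes. The tab is 24 mm wide (y), 22 mm thick (x = 54 to 76 mm) and rises from z = 70 to 116 mm, 44 mm above the rim.
- sink1: Finned aluminium heatsink, 84 mm (x) by 36 mm (y) by 30 mm (z), about 110 g, fins along x; all are alike. Origin at the centre of its underside (the flat side). At the start the lowest in the left chute, axes as the chute's, rear end against the rear wall.
- sink2: Finned aluminium heatsink, 84 mm (x) by 36 mm (y) by 30 mm (z), about 110 g, fins along x; all are alike. Origin at the centre of its underside (the flat side). At the start the second from below in the left chute, axes as the chute's, rear end against the rear wall.
- sink3: Finned aluminium heatsink, 84 mm (x) by 36 mm (y) by 30 mm (z), about 110 g, fins along x; all are alike. Origin at the centre of its underside (the flat side). At the start the third from below in the left chute, axes as the chute's, rear end against the rear wall. May be absent.
- sink4: Finned aluminium heatsink, 84 mm (x) by 36 mm (y) by 30 mm (z), about 110 g, fins along x; all are alike. Origin at the centre of its underside (the flat side). At the start the lowest in the right chute, axes as the chute's, rear end against the rear wall.
- sink5: Finned aluminium heatsink, 84 mm (x) by 36 mm (y) by 30 mm (z), about 110 g, fins along x; all are alike. Origin at the centre of its underside (the flat side). At the start the second from below in the right chute, axes as the chute's, rear end against the rear wall.
- sink6: Finned aluminium heatsink, 84 mm (x) by 36 mm (y) by 30 mm (z), about 110 g, fins along x; all are alike. Origin at the centre of its underside (the flat side). At the start the third from below in the right chute, axes as the chute's, rear end against the rear wall. May be absent.
- sink1_mid (a point): Centre of sink1.
- sink2_mid (a point): Centre of sink2.
- sink3_mid (a point): Centre of sink3.
- sink4_mid (a point): Centre of sink4.
- sink5_mid (a point): Centre of sink5.
- sink6_mid (a point): Centre of sink6.
- bottle: Bystander: small closed bottle, 56 mm in diameter, 130 mm high; origin at the centre of its underside. Leave alone.
- driver: Bystander: screwdriver 180 mm long lying on the mat, along its x axis. Leave alone.
- spool: Bystander: flanged spool standing on end, 64 mm in diameter, 50 mm high. Leave alone. May be absent.
Things that resemble listed ones, but are neither listed nor needed, are in the scene too. Leave any green or red look-alike of the sink6 alone.

How it is judged:
On the way, in this order (a step that is already met when the one before it is completed fails the run):
1. the bin hangs on the upper bar at its left-hand end (its middle more than 50 mm to the left of the rail's middle) (x of bin_hook in the frame of rail_mid between -0.012 and 0.012 m and z of bin_hook in the frame of rail_mid between -0.006 and 0.008 m and angle between bin's own z axis and vertical below 0.2 rad and contact force between bin and rail above 0.3 N and angle between the y axis of bin and the y axis of rail, either way round below 0.12 rad and y of bin_hook in the frame of rail_mid above 0.05 m), for 0.2 s.
2. the bin, hanging on the bar, has its middle within 8 mm of the mark (x of bin_hook in the frame of rail_mid between -0.012 and 0.012 m and z of bin_hook in the frame of rail_mid between -0.006 and 0.008 m and angle between bin's own z axis and vertical below 0.2 rad and contact force between bin and rail above 0.3 N and angle between the y axis of bin and the y axis of rail, either way round below 0.12 rad and y of bin_hook in the frame of mark between -0.008 and 0.008 m), for 0.2 s.
At the end, for the whole second after the job is handed in: The bin hangs on the upper bar (both lugs over it, leaning less than 0.2 rad), its middle within 8 mm of the mark along the bar, and every heatsink present lies inside the bin (centre within its walls and no more than 85 mm above its underside), all at rest (all of step 2 and linear speed of bin below 0.02 m/s and x of sink1_mid in the frame of bin between -0.054 and 0.054 m and y of sink1_mid in the frame of bin between -0.081 and 0.081 m and z of sink1_mid in the frame of bin between 0.004 and 0.085 m and linear speed of each of sink1, sink2, sink3, sink4, sink5, sink6 below 0.03 m/s and x of sink2_mid in the frame of bin between -0.054 and 0.054 m and y of sink2_mid in the frame of bin between -0.081 and 0.081 m and z of sink2_mid in the frame of bin between 0.004 and 0.085 m and x of sink3_mid in the frame of bin between -0.054 and 0.054 m and y of sink3_mid in the frame of bin between -0.081 and 0.081 m and z of sink3_mid in the frame of bin between 0.004 and 0.085 m and x of sink4_mid in the frame of bin between -0.054 and 0.054 m and y of sink4_mid in the frame of bin between -0.081 and 0.081 m and z of sink4_mid in the frame of bin between 0.004 and 0.085 m and x of sink5_mid in the frame of bin between -0.054 and 0.054 m and y of sink5_mid in the frame of bin between -0.081 and 0.081 m and z of sink5_mid in the frame of bin between 0.004 and 0.085 m and x of sink6_mid in the frame of bin between -0.054 and 0.054 m and y of sink6_mid in the frame of bin between -0.081 and 0.081 m and z of sink6_mid in the frame of bin between 0.004 and 0.085 m); the robot touches nothing.
It fails at once if a heatsink is lifted out through, or carried close over, the top of the chute ((x of sink1_mid in the frame of chute_left between -0.01 and 0.1 m and y of sink1_mid in the frame of chute_left between -0.04 and 0.04 m and z of sink1_mid in the frame of chute_left between 0.12 and 0.2 m) or (x of sink2_mid in the frame of chute_left between -0.01 and 0.1 m and y of sink2_mid in the frame of chute_left between -0.04 and 0.04 m and z of sink2_mid in the frame of chute_left between 0.12 and 0.2 m) or (x of sink3_mid in the frame of chute_left between -0.01 and 0.1 m and y of sink3_mid in the frame of chute_left between -0.04 and 0.04 m and z of sink3_mid in the frame of chute_left between 0.12 and 0.2 m) or (x of sink4_mid in the frame of chute_right between -0.01 and 0.1 m and y of sink4_mid in the frame of chute_right between -0.04 and 0.04 m and z of sink4_mid in the frame of chute_right between 0.12 and 0.2 m) or (x of sink5_mid in the frame of chute_right between -0.01 and 0.1 m and y of sink5_mid in the frame of chute_right between -0.04 and 0.04 m and z of sink5_mid in the frame of chute_right between 0.12 and 0.2 m) or (x of sink6_mid in the frame of chute_right between -0.01 and 0.1 m and y of sink6_mid in the frame of chute_right between -0.04 and 0.04 m and z of sink6_mid in the frame of chute_right between 0.12 and 0.2 m)).
It fails at once if a heatsink is dropped on the bench ((height (world z) of sink1_mid below 0.05 m and horizontal distance between sink1_mid and bin above 0.13 m) or (height (world z) of sink2_mid below 0.05 m and horizontal distance between sink2_mid and bin above 0.13 m) or (height (world z) of sink3_mid below 0.05 m and horizontal distance between sink3_mid and bin above 0.13 m) or (height (world z) of sink4_mid below 0.05 m and horizontal distance between sink4_mid and bin above 0.13 m) or (height (world z) of sink5_mid below 0.05 m and horizontal distance between sink5_mid and bin above 0.13 m) or (height (world z) of sink6_mid below 0.05 m and horizontal distance between sink6_mid and bin above 0.13 m)).
It fails at once if a bystander (bottle, screwdriver, spool) is shifted by more than 30 mm or knocked over (distance of any of bottle, driver, spool from where it was at the start of the episode above 0.03 m or angle between any of bottle, spool's own z axis and vertical above 0.6 rad).
Of sink3, sink6, spool only 1 to 3 are there at a start; the rules pass over those that are not, and their reading is None.
At some moment in a run one of bin may be knocked a few centimetres aside while the robot is not near it.
It also fails if it takes over 208 s, if anything falls off the work surface, if the arm or the gripper's body presses on something with over 40 N, if the wrist force passes 120 N, or if a joint passes its speed limit or range.

## Working session

There is one attempt and no reset: what is moved stays moved. The work goes in short steps, each a Python script; the robot and the scene stay as the last script left them, time stands still between calls to the robot, and variables do not carry over. Pictures are saved under pics/ and viewed, about 12 in all and at most 16, crops included, and the job is handed in when it is done.

```bash
ls; mkdir -p pics; python3 - <<'E'
from station import r
import cv2,numpy as np
s=r.state();print(s['t'],s['ee_pos'],s['tcp_rot'],s['gripper_width'])
for n in("side","top","wrist"):
    c=r.calibration(n);print(n,c);cv2.imwrite(f"pics/{n}0.png",r.read_camera(n))
E
```

```text
pics
0.0 [0.19691412 0.59256521 0.26292571] [[-9.49026584e-01  3.15195720e-01 -4.47336846e-04]
 [ 3.15196013e-01  9.49024992e-01 -1.74300586e-03]
 [-1.24854141e-04 -1.79515769e-03 -9.99998381e-01]] 1.0020725512432136
side {'intrinsics': array([[415.23703631,   0.        , 279.44849854],
       [  0.        , 415.23703631, 207.13853578],
       [  0.        ,   0.        ,   1.        ]]), 'cam_to_world': array([[ 0.81827545,  0.35662573, -0.45082522,  0.1277268 ],
       [-0.57481216,  0.50214683, -0.64609561, -0.82376121],
       [-0.00403386,  0.787824  ,  0.61588723,  0.70117703],
       [ 0.        ,  0.        ,  0.        ,  1.        ]])}
top {'intrinsics': array([[440.43543868,   0.        , 284.64569228],
       [  0.        , 440.43543868, 209.12687513],
       [  0.        ,   0.        ,   1.        ]]), 'cam_to_world': array([[-0.0022508 ,  0.9944132 , -0.10553352,  0.45499257],
       [-0.99992836, -0.00347876, -0.01145315, -0.19156789],
       [-0.01175629,  0.10550018,  0.99434979,  1.26637128],
       [ 0.        ,  0.        ,  0.        ,  1.        ]])}
wrist {'intrinsics': array([[338.67636035,   0.        , 281.34383265],
       [  0.        , 338.67636035, 211.30675904],
       [  0.        ,   0.        ,   1.        ]]), 'cam_to_world': array([[ 0.31568709, -0.91391684, -0.25514246,  0.13190365],
       [ 0.94886265,  0.30373312,  0.08605732,  0.61606042],
       [-0.00115402, -0.26926233,  0.96306618,  0.38407355],
       [ 0.        ,  0.        ,  0.        ,  1.        ]])}
```

View pics/top0.png

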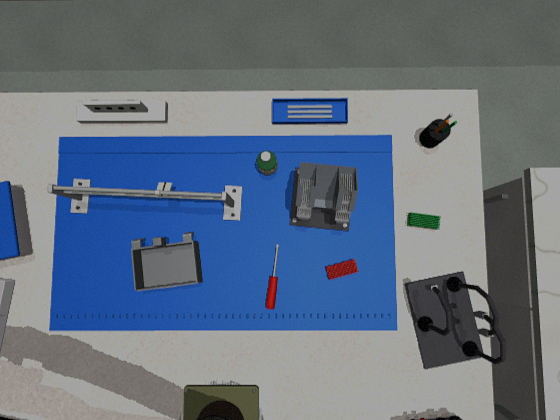

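View pics/side0.png

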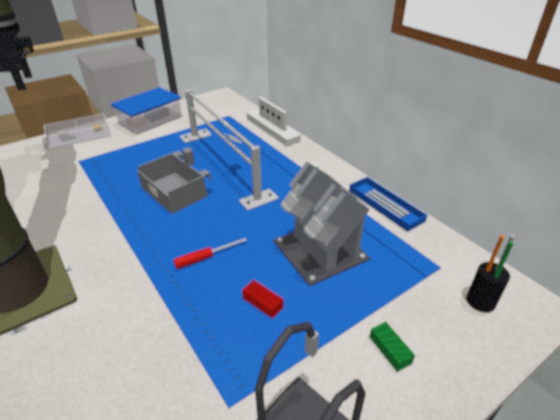

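Top view: the bin is at (168,262), the rail runs from (52,188) to (240,200), and the white mark is at (164,188). The magazine is at (325,197), the bottle at (265,160) and the driver at (272,275). The red look-alike at (341,268) and the green one at (423,221) are to be left alone. I'll enlarge the crops to pick out the points.

```bash
python3 - <<'E'
import cv2
a=cv2.imread("pics/top0.png")
b=cv2.resize(a[145:305,40:250],None,fx=3.7,fy=3.7,interpolation=cv2.INTER_CUBIC);cv2.imwrite("pics/c1.png",b)
b=cv2.resize(a[145:245,245:375],None,fx=6,fy=6,interpolation=cv2.INTER_CUBIC);cv2.imwrite("pics/c2.png",b)
E
```

```text
(no output)
```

View pics/c1.png

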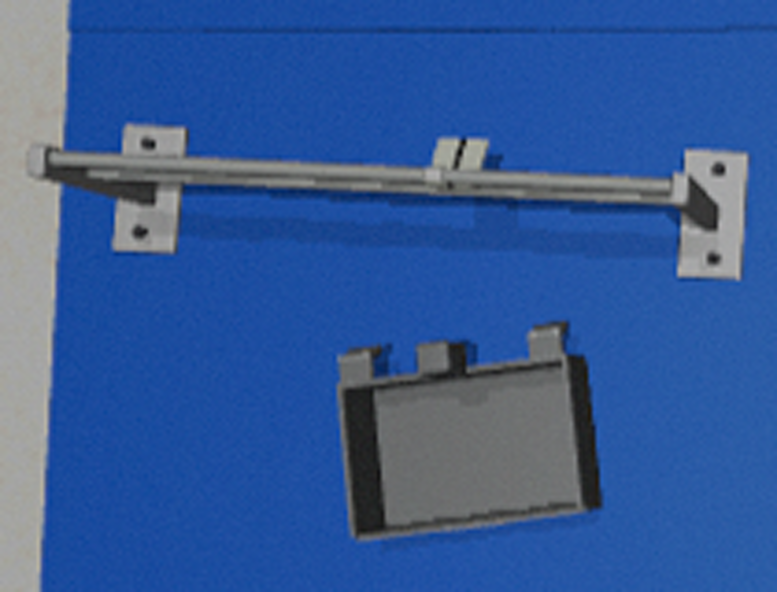

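View pics/c2.png

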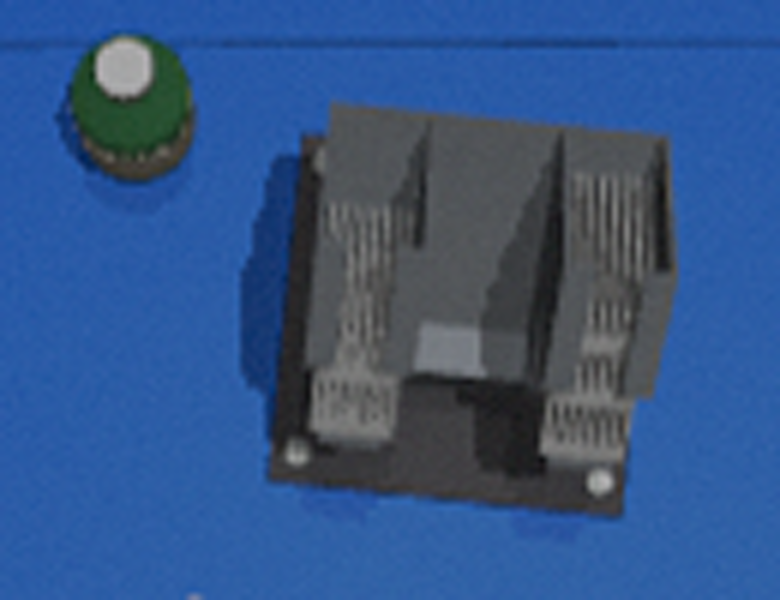

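The crops show the rail's post tops at (40,160) and (683,188), and the band at (435,177). The bin's rim corners are (343,385), (565,357), (600,508) and (352,537), with the tab top around (436,358). The magazine plate's front corners are (270,480) and (622,515), and its back-left corner is (303,135).

```bash
cat > h.py <<'E'
from station import r
import numpy as np,cv2
from scipy.spatial.transform import Rotation as R
def ray(cal,uv):
    K=cal["intrinsics"];T=cal["cam_to_world"]
    d=np.array([(uv[0]-K[0,2])/K[0,0],-(uv[1]-K[1,2])/K[1,1],-1.])
    return T[:3,3],T[:3,:3]@d
def onz(cal,uv,z):
    o,d=ray(cal,uv);return o+d*(z-o[2])/d[2]
def proj(cal,p):
    T=cal["cam_to_world"];K=cal["intrinsics"];c=T[:3,:3].T@(np.asarray(p)-T[:3,3])
    return K[0,0]*c[0]/-c[2]+K[0,2],K[1,1]*-c[1]/-c[2]+K[1,2]
def snap(n,f):
    cal=r.calibration(n);im=r.read_camera(n);cv2.imwrite("pics/"+f,im);return cal,im
def down(yaw,pitch=0):
    """tool x axis... tool z down tilted forward by pitch (rad) in heading yaw; jaws (tool y) horizontal across the heading"""
    h=np.array([np.cos(yaw),np.sin(yaw),0]);z=np.sin(pitch)*h-np.cos(pitch)*np.array([0,0,1.])
    y=np.array([-np.sin(yaw),np.cos(yaw),0]);x=np.cross(y,z);return np.c_[x,y,z]
def jmp():
    pass
E
python3 - <<'E'
from h import *
np.set_printoptions(precision=4,suppress=True)
c=r.calibration("top")
a=lambda p,z:onz(c,(40+p[0]/3.7,145+p[1]/3.7),z)
b=lambda p,z:onz(c,(245+p[0]/6,145+p[1]/6),z)
print("posts",a((40,160),.17),a((683,188),.17),"dist",np.linalg.norm(a((40,160),.17)-a((683,188),.17)))
print("bar ends",a((47,157),.16),a((675,187),.16),"mark",a((435,177),.165))
print("feet",[a(p,.006)[:2] for p in[(122,125),(187,128),(177,252),(112,250),(685,150),(748,152),(742,278),(678,276)]])
print("bin",[a(p,.072)[:2] for p in[(341,385),(567,355),(603,508),(353,537)]],"tab",a((436,358),.116))
print("lugs",a((358,363),.072),a((547,340),.072))
print("mag",[b(p,.008)[:2] for p in[(270,480),(622,515),(303,135)]])
E
```

```text
posts [0.6266 0.4131 0.17  ] [ 0.6056 -0.0279  0.17  ] dist 0.4415089822090604
bar ends [0.6302 0.4138 0.16  ] [ 0.6077 -0.0209  0.16  ] mark [0.6145 0.143  0.165 ]
feet [array([0.6799, 0.44  ]), array([0.6773, 0.3884]), array([0.5792, 0.3919]), array([0.5809, 0.443 ]), array([ 0.6581, -0.0047]), array([ 0.6563, -0.0541]), array([ 0.5574, -0.0502]), array([ 0.5591, -0.0004])]
bin [array([0.4743, 0.236 ]), array([0.4958, 0.0704]), array([0.3849, 0.042 ]), array([0.3644, 0.2235])] tab [0.4924 0.1535 0.116 ]
lugs [0.4904 0.2241 0.072 ] [0.5068 0.0853 0.072 ]
mag [array([ 0.5428, -0.1923]), array([ 0.5256, -0.3596]), array([ 0.7099, -0.2088])]
```

```bash
python3 - <<'E'
from h import *
np.set_printoptions(precision=3,suppress=True)
for yaw in(.129-np.pi/2,.129+np.pi/2,.129):
    for p in([.492,.1535,.25],[.492,.1535,.104]):print(yaw,r.inverse_kinematics(p,down(yaw)))
for yaw in(-.048-np.pi/2,-.048+np.pi/2,-.048):
    for s in(.085,-.051): print("rail",yaw,r.inverse_kinematics([.615+.0475*s,.193+s,.24],down(yaw)))
# magazine
for k in(.05,-.05):
    M=R.from_euler('z',-.1).as_matrix();o=np.array([.6188,-.2844,0])+M@[-.055,k,.13]
    c=M@R.from_euler('y',42,degrees=True).as_matrix()
    print("chute",o)
    for pitch in(48,40,30):
        for gx in(.028,-.07):
            Rt=down(-.1,np.radians(pitch));p=o+c@[gx,0,.015]-Rt@[0,0,.006]
            print(pitch,gx,r.inverse_kinematics(p,Rt))
    for gx in(.028,-.07):
        Rt=down(-.1,np.radians(48))@np.diag([-1,-1,1]);p=o+c@[gx,0,.015]-Rt@[0,0,.006]
        print("flip",gx,r.inverse_kinematics(p,Rt))
r.goto([.492,.1535,.25],down(.129-np.pi/2));snap("wrist","w1.png")
E
```

```text
-1.4417963267948966 [-0.407  0.565  0.023  1.916 -0.02   0.661 -0.242]
-1.4417963267948966 [-0.382  0.813 -0.016  2.022  0.039  0.307 -0.302]
1.6997963267948966 [ 0.104  0.676 -0.827  1.89   0.648  0.867  2.216]
1.6997963267948966 [-0.01   0.888 -0.647  2.002  0.978  0.599  1.928]
0.129 [-0.151  0.584 -0.383  1.903  0.32   0.715  0.979]
0.129 [-0.225  0.822 -0.276  2.013  0.567  0.381  0.751]
rail -1.6187963267948966 [-0.533  0.789  0.085  1.419 -0.075  0.936 -0.476]
rail -1.6187963267948966 [-0.333  0.719  0.057  1.586 -0.051  0.838 -0.303]
rail 1.5227963267948965 [-0.131  0.879 -0.758  1.393  0.629  1.117  2.111]
rail 1.5227963267948965 [ 0.1    0.817 -0.774  1.561  0.637  1.03   2.241]
rail -0.048 [-0.331  0.8   -0.319  1.406  0.274  0.979  0.81 ]
rail -0.048 [-0.112  0.734 -0.347  1.573  0.298  0.887  0.957]
chute [ 0.569 -0.229  0.13 ]
48 0.028 [ 1.073  1.32  -1.256  2.254  2.499  1.067 -0.102]
48 -0.07 [ 1.128  1.117 -1.254  2.44   2.475  1.041 -0.28 ]
40 0.028 [ 0.969  1.118 -1.039  2.176  2.377  0.81  -0.206]
40 -0.07 [ 1.034  0.923 -1.038  2.349  2.396  0.749 -0.353]
30 0.028 [ 0.836  0.967 -0.821  2.057  2.069  0.534 -0.061]
30 -0.07 [ 0.901  0.779 -0.819  2.221  2.089  0.453 -0.156]
flip 0.028 [ 0.894  1.094 -0.831  2.262  2.801  0.882  2.531]
flip -0.07 [ 0.949  0.921 -0.831  2.448  2.831  0.887  2.408]
chute [ 0.559 -0.329  0.13 ]
48 0.028 [ 1.191  1.195 -1.04   2.115  2.629  0.688 -0.162]
48 -0.07 [ 1.287  1.016 -1.039  2.277  2.676  0.638 -0.303]
40 0.028 [ 1.151  1.131 -1.035  2.041  2.291  0.606  0.068]
40 -0.07 [ 1.149  0.862 -0.825  2.201  2.618  0.416 -0.392]
30 0.028 [ 0.892  0.924 -0.602  1.936  2.046  0.248  0.082]
30 -0.07 [ 0.979  0.755 -0.606  2.088  2.079  0.178  0.032]
flip 0.028 [ 1.094  1.097 -0.83   2.119  2.871  0.622  2.645]
flip -0.07 [ 1.187  0.927 -0.831  2.281  2.953  0.592  2.51 ]
```

View pics/w1.png

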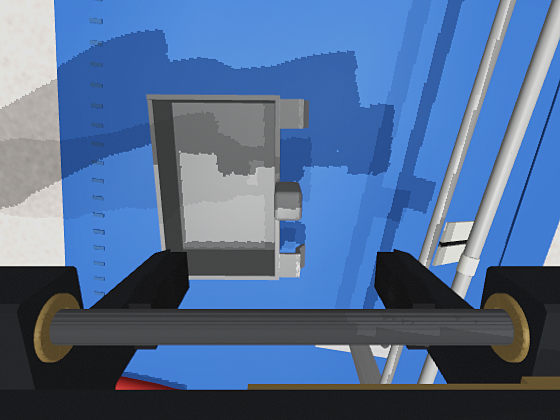

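The wrist view shows the tab's top face at about (275–301, 192–219), and the bin's back rim runs along x≈279 from row 95 to 278. I'll refine the grasp from these.

```bash
python3 - <<'E'
from h import *
np.set_printoptions(precision=4,suppress=True)
c=r.calibration("wrist")
print(onz(c,(288,205.5),.116),onz(c,(275,192),.116),onz(c,(301,192),.116),onz(c,(301,219),.116))
bl,br=onz(c,(279.5,95),.072),onz(c,(279.5,279),.072);print(bl,br,np.linalg.norm(bl-br),np.arctan2(-(bl-br)[0],(bl-br)[1]))
fl=onz(c,(148,95),.072);print(fl,np.linalg.norm(bl-fl))
# bar: two image points upper bar right segment axis
print(r.state()['gripper_width'],"bar",onz(c,(553,40),.16),onz(c,(463,265),.16))
E
```

```text
[0.4971 0.1599 0.116 ] [0.4857 0.1692 0.116 ] [0.5056 0.1718 0.116 ] [0.5087 0.1504 0.116 ]
[0.4794 0.2424 0.072 ] [0.5013 0.0745 0.072 ] 0.1692485424741214 0.1297157189719724
[0.3703 0.228  0.072 ] 0.11004960245067595
1.0034166123734203 bar [0.6305 0.2869 0.16  ] [0.6178 0.1454 0.16  ]
```

```bash
python3 - <<'E'
from h import *
r.goto([.618,.15,.32],down(-.048-np.pi/2));r.sleep(.3);snap("wrist","w2.png")
r.goto([.620,.22,.32],down(-.048-np.pi/2));r.sleep(.3);snap("wrist","w3.png")
im=np.hstack([cv2.imread("pics/w2.png")[:300,100:500],cv2.imread("pics/w3.png")[:300,100:500]]);cv2.imwrite("pics/w23.png",im)
E
```

```text
(no output)
```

View pics/w23.png

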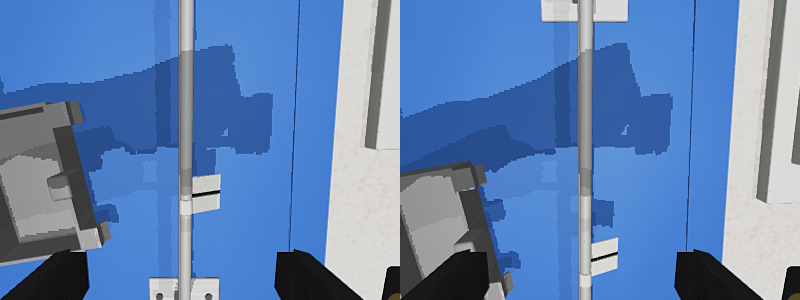

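The bar is vertical at column ≈286 of the full image. The band is at about row 205 in w2 and row 280 in w3, and I fit both numerically.

```bash
python3 - <<'E'
from h import *
np.set_printoptions(precision=4,suppress=True)
for f,y,rows in(("w2.png",.15,range(60,150,10)),("w3.png",.22,range(60,190,10))):
    im=cv2.imread("pics/"+f).astype(int)
    sat=im.max(2)-im.min(2)
    for v in rows[::2]:
        u=[u for u in range(265,312) if sat[v,u]<40]; print(f,v,u[0],u[-1],end=' | ')
    print()
    for v in range(190 if f=="w2.png" else 262,220 if f=="w2.png" else 298,1):
        u=[u for u in range(270,300) if sat[v,u]<40]; print(v,u[0],u[-1],im[v,286].sum()//3,end=';')
    print()
c=r.calibration("wrist");print(c)
E
```

```text
w2.png 60 279 292 | w2.png 80 279 292 | w2.png 100 279 292 | w2.png 120 279 292 | w2.png 140 279 292 | 
190 279 299 156;191 279 299 156;192 279 299 156;193 279 299 155;194 279 299 151;195 279 299 168;196 279 299 225;197 279 299 220;198 279 299 220;199 279 299 214;200 279 299 147;201 279 299 188;202 279 299 222;203 279 299 218;204 279 299 217;205 279 299 217;206 279 299 217;207 279 299 217;208 279 299 217;209 279 299 217;210 279 299 217;211 279 299 216;212 279 298 217;213 279 293 219;214 279 291 212;215 279 291 169;216 279 291 215;217 279 291 213;218 279 291 211;219 279 291 196;
w3.png 60 278 292 | w3.png 80 278 291 | w3.png 100 278 291 | w3.png 120 278 291 | w3.png 140 278 291 | w3.png 160 278 291 | w3.png 180 278 291 | 
262 279 299 200;263 279 299 200;264 279 299 200;265 279 299 199;266 279 299 200;267 279 299 199;268 279 299 200;269 279 299 200;270 279 299 200;271 279 299 199;272 279 299 201;273 279 299 195;274 279 297 153;275 279 294 186;276 279 291 223;277 279 291 218;278 279 291 217;279 279 291 218;280 279 291 218;281 279 291 218;282 279 291 217;283 279 291 217;284 279 291 217;285 279 291 218;286 279 290 216;287 279 290 202;288 279 290 197;289 279 290 198;290 279 290 199;291 279 290 198;292 279 290 199;293 279 290 198;294 279 290 199;295 279 290 199;296 279 290 199;297 279 290 199;
{'intrinsics': array([[338.6764,   0.    , 281.3438],
       [  0.    , 338.6764, 211.3068],
       [  0.    ,   0.    ,   1.    ]]), 'cam_to_world': array([[ 0.9987,  0.0482,  0.0139,  0.6243],
       [-0.0501,  0.9618,  0.2693,  0.2895],
       [-0.0004, -0.2696,  0.963 ,  0.4412],
       [ 0.    ,  0.    ,  0.    ,  1.    ]])}
```

```bash
python3 - <<'E'
from h import *
np.set_printoptions(precision=4,suppress=True)
c=r.calibration("wrist")
A=[onz(c,(285,v),.160) for v in(60,180)];print(A,"yaw",np.arctan2(-(A[0]-A[1])[0],(A[0]-A[1])[1]))
print("band w3",onz(c,(285.3,281.2),.163), r.state()['ee_pos'])
c["cam_to_world"][:3,3]-=[.002,.07,0]
print(onz(c,(286,100),.16),"band w2",onz(c,(286,208),.163))
E
```

```text
[array([0.6291, 0.331 , 0.16  ]), array([0.6247, 0.238 , 0.16  ])] yaw -0.04725631536419684
band w3 [0.6206 0.1459 0.163 ] [0.6202 0.2188 0.3202]
[0.6265 0.2318 0.16  ] band w2 [0.6224 0.1444 0.163 ]
```

Wrist and top views disagree by about 5 mm, so I take the bar again with the wrist turned half round to cancel any camera bias.

```bash
python3 - <<'E'
from h import *
np.set_printoptions(precision=4,suppress=True)
r.goto([.620,.30,.32],down(-.048+np.pi/2));r.sleep(.3);c,im=snap("wrist","w4.png")
im=im.astype(int);sat=im.max(2)-im.min(2);print(r.state()['ee_pos'])
for v in range(20,280,20):
    u=[u for u in range(200,360) if sat[v,u]<40]
    if u: m=(u[0]+u[-1])/2;print(v,u[0],u[-1],onz(c,(m,v),.16)[:2],im[v,int(m)].sum()//3)
cs=r.calibration("side");ct=r.calibration("top")
for p in([.6206,.1455,.16],[.4971,.1599,.116],[.616,.143,.16],[.492,.1535,.116]):print(np.array(proj(cs,p)),np.array(proj(ct,p)))
E
python3 -c "
import cv2
a=cv2.imread('pics/side0.png')[80:230,120:290];b=cv2.resize(a,None,fx=4,fy=4,interpolation=cv2.INTER_CUBIC);cv2.imwrite('pics/c3.png',b)"
```

```text
[0.62 0.3  0.32]
20 235 280 [0.6315 0.1625] 211
40 235 280 [0.6325 0.176 ] 147
60 266 280 [0.6215 0.1905] 198
80 266 280 [0.6223 0.2048] 200
100 266 280 [0.6231 0.2196] 201
120 266 280 [0.624  0.2348] 201
140 267 280 [0.6244 0.2505] 202
160 267 280 [0.6253 0.2667] 202
180 267 280 [0.6262 0.2834] 185
200 267 280 [0.6272 0.3007] 152
220 268 280 [0.6277 0.3186] 130
240 240 311 [0.6274 0.3371] 144
260 240 311 [0.6284 0.3562] 143
[226.1606 124.1675] [157.2387 190.7519]
[186.2858 148.3235] [155.4538 239.9769]
[225.1735 124.9284] [158.1666 192.5374]
[185.5897 149.8038] [157.8368 241.9241]
```

View pics/c3.png

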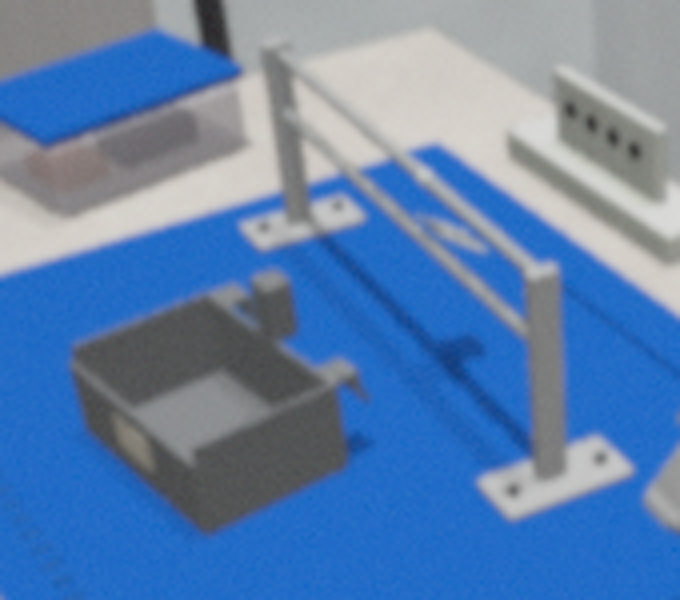

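Flipped and unflipped wrist views and the side view agree: bar x = 0.6243 at y = 0.238, band at y ≈ 0.145. The top camera is about 5 mm off. Next I grasp the tab.

```bash
python3 - <<'E'
from h import *
np.set_printoptions(precision=4,suppress=True)
Rb=down(.1297-np.pi/2)
r.goto([.492,.1535,.25],Rb);c,im=snap("wrist","w5.png")
old=cv2.imread("pics/w1.png");d=cv2.absdiff(im,old)[90:282,145:310].max(2);print("changed",(d>40).mean())
if (d>40).mean()<.15:
    r.goto([.497,.160,.25],Rb);r.move_linear([.497,.160,.105],.12)
    print(r.state()['ft_force']);print(r.grip(0,60));s=r.state();print(s['gripper_width']*88,s['ft_force'],s['ee_pos'])
    r.move_linear([.497,.160,.14],.06);r.sleep(.3);s=r.state();print(s['ft_force'],s['moment'])
    r.move_linear([.497,.160,.285],.15);snap("side","s1.png")
    im=cv2.imread("pics/s1.png")[60:260,100:350];cv2.imwrite("pics/s1c.png",cv2.resize(im,None,fx=2.5,fy=2.5))
E
```

```text
changed 0.04794823232323232
[ 0.5635  0.1961 -0.3629]
False
21.38394237387906 [-0.1133  0.2472  0.4118] [0.4968 0.16   0.105 ]
[ 0.1832 -1.2217 -2.7924] [-0.021  -0.0884  0.0088]
```

View pics/s1c.png

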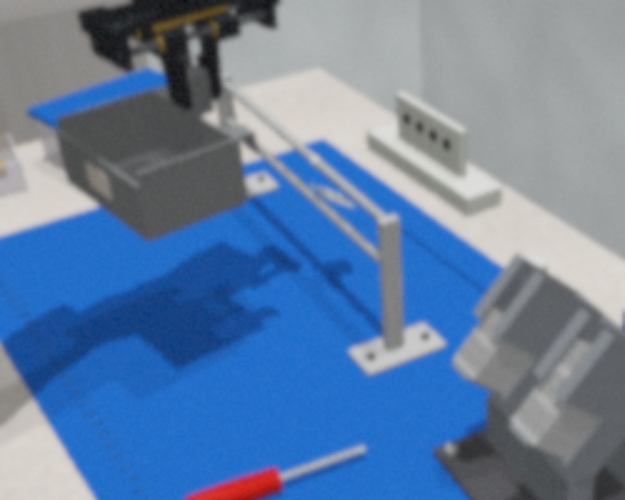

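The bin is held level in the gripper, so I hang it.

```bash
python3 - <<'E'
from h import *
np.set_printoptions(precision=4,suppress=True)
Rr=down(-.0473-np.pi/2)
bx=lambda y:.6245+.0473*(y-.238)
y=.280;x=bx(y)-.002
r.goto([x-.03,y,.29],Rr);r.move_linear([x,y,.285],.1);r.sleep(.3);f0=r.state()['ft_force'];print(f0)
for z in(.25,.23,.22,.212,.208,.205,.203,.201,.199):
    r.move_linear([x,y,z],.06);r.sleep(.1);s=r.state();print(z,s['ft_force']-f0,s['ee_pos'])
    if s['ft_force'][2]-f0[2]>1.5 or abs((s['ft_force']-f0)[0])>6: break
snap("side","s2.png")
im=cv2.imread("pics/s2.png")[60:220,130:330];cv2.imwrite("pics/s2c.png",cv2.resize(im,None,fx=3,fy=3))
E
```

```text
[ 0.5213 -0.6184 -2.3278]
0.25 [-0.2258 -0.3034  0.2521] [0.6248 0.2801 0.2505]
0.23 [-0.1276  0.7132 -0.195 ] [0.6247 0.2801 0.2302]
0.22 [-1.3709  0.7132  0.0933] [0.6245 0.28   0.22  ]
0.212 [0.0546 1.2632 0.5443] [0.6245 0.28   0.2119]
0.208 [-1.2637  0.7736 -0.1534] [0.6245 0.28   0.208 ]
0.205 [-0.4889  1.1309  0.8368] [0.6245 0.28   0.205 ]
0.203 [-0.0688  1.4474 -0.1883] [0.6245 0.28   0.203 ]
0.201 [-3.1599  0.1988  7.1579] [0.6248 0.2801 0.202 ]
```

View pics/s2c.png

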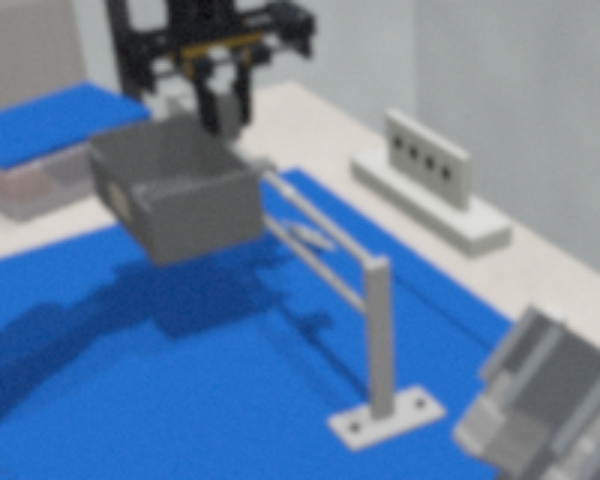

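```bash
python3 - <<'E'
from h import *
np.set_printoptions(precision=4,suppress=True)
bx=lambda y:.6245+.0473*(y-.238)
r.sleep(.3);r.grip(1.0);r.sleep(.5)
p=r.state()['ee_pos'];r.move_linear([p[0],p[1],.28],.12)
Rr=down(-.0473)
y=.280;r.goto([bx(y)-.006,y,.28],Rr);r.sleep(.2)
snap("wrist","w6.png")
r.move_linear([bx(y)-.006,y,.203],.1);r.grip(.0,5);s=r.state();print(s['gripper_width']*88,s['ft_force'],s['ee_pos'])
snap("side","s3.png")
y2=.1450
r.move_linear([bx(y2)-.006,y2,.203],.06);r.sleep(.5);s=r.state();print(s['gripper_width']*88,s['ft_force'],s['ee_pos'])
r.grip(.6);r.sleep(.3);p=r.state()['ee_pos'];r.move_linear([p[0],p[1],.30],.1);r.sleep(.5)
snap("wrist","w7.png");snap("side","s4.png")
a=cv2.imread("pics/w7.png")
b=cv2.imread("pics/s4.png")[60:270,130:330];b=cv2.resize(b,(400,420));cv2.imwrite("pics/c4.png",np.hstack([a[:,80:480],b]))
E
```

```text
23.957810574765414 [ 0.3189 -2.059   2.4252] [0.6205 0.2788 0.2029]
23.90969022548605 [-3.1338  2.8593  1.1199] [0.614  0.1451 0.203 ]
```

View pics/c4.png

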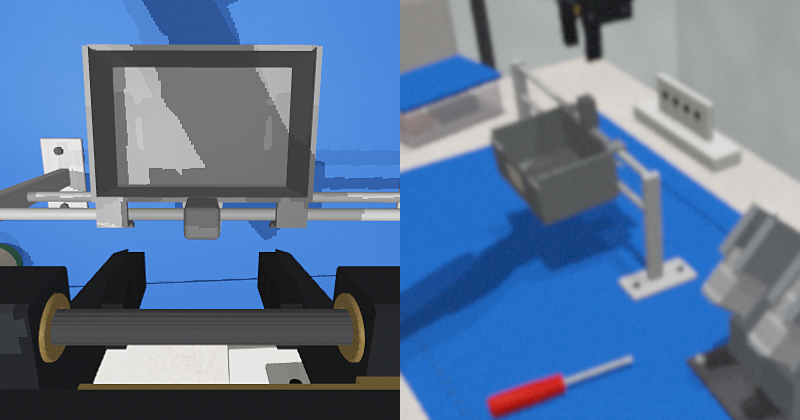

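The bin hangs by both lugs with its tab at the mark: wrist crop (202,215), lugs at (112,212) and (290,212). Now I look into the chutes from the front.

```bash
cat >> h.py <<'E'
MO=np.array([.6225,-.2815,0.]);MY=-.1
def chute(k,MO=None,MY=None):
    import h
    MO=h.MO if MO is None else MO; MY=h.MY if MY is None else MY
    M=R.from_euler('z',MY).as_matrix();return MO+M@[-.055,k,.13],M@R.from_euler('y',42,degrees=True).as_matrix()
E
python3 - <<'E'
from h import *
np.set_printoptions(precision=4,suppress=True)
r.move_linear([.50,.10,.33],.2,down(-.05))
o,C=chute(0);Rt=down(MY,np.radians(40))
p=o+C@[-.14,0,.03]
r.goto(p,Rt);r.sleep(.3);c,im=snap("wrist","w8.png");print(r.state()['ee_pos'],r.state()['qpos'])
for k in(.05,-.05):
    o,C=chute(k)
    for q in([0,23e-3,46e-3],[0,-23e-3,46e-3],[0,23e-3,112e-3],[0,-23e-3,112e-3],[7e-3,18e-3,0],[7e-3,-18e-3,0],[7e-3,18e-3,30e-3],[7e-3,-18e-3,.03]):
        u=proj(c,o+C@np.array(q));print(k,q,np.array(u));cv2.circle(im,tuple(int(round(i)) for i in u),2,(0,0,255),-1)
cv2.imwrite("pics/w8m.png",im)
E
```

```text
[ 0.4845 -0.2673  0.2461] [ 1.2887  0.8721 -1.2443  2.3227  2.1342  0.6477 -0.0198]
0.05 [0, 0.023, 0.046] [368.7476 249.091 ]
0.05 [0, -0.023, 0.046] [312.2033 249.0941]
0.05 [0, 0.023, 0.112] [366.0507 325.862 ]
0.05 [0, -0.023, 0.112] [311.249 325.87 ]
0.05 [0.007, 0.018, 0] [362.3561 191.9612]
0.05 [0.007, -0.018, 0] [318.2373 191.9607]
0.05 [0.007, 0.018, 0.03] [361.2038 228.1602]
0.05 [0.007, -0.018, 0.03] [317.7117 228.1616]
-0.05 [0, 0.023, 0.046] [245.8157 249.0978]
-0.05 [0, -0.023, 0.046] [189.2552 249.101 ]
-0.05 [0, 0.023, 0.112] [246.9076 325.8793]
-0.05 [0, -0.023, 0.112] [192.0907 325.8872]
-0.05 [0.007, 0.018, 0] [239.7926 191.9598]
-0.05 [0.007, -0.018, 0] [195.6612 191.9594]
-0.05 [0.007, 0.018, 0.03] [240.3815 228.164 ]
-0.05 [0.007, -0.018, 0.03] [196.8772 228.1654]
```

View pics/w8m.png

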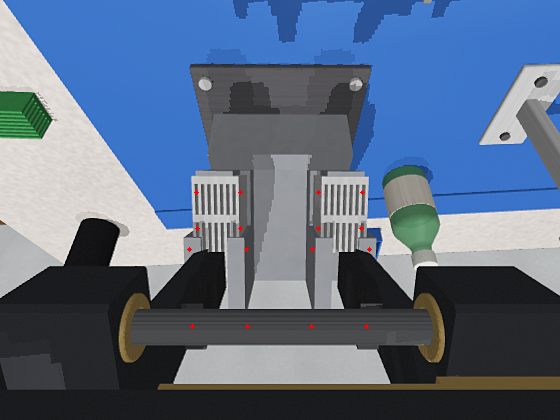

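```bash
python3 - <<'E'
import cv2
a=cv2.imread("pics/w8.png")[60:280,160:400];cv2.imwrite("pics/c5.png",cv2.resize(a,None,fx=2.7,fy=2.7,interpolation=cv2.INTER_NEAREST))
E
```

```text
(no output)
```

View pics/c5.png

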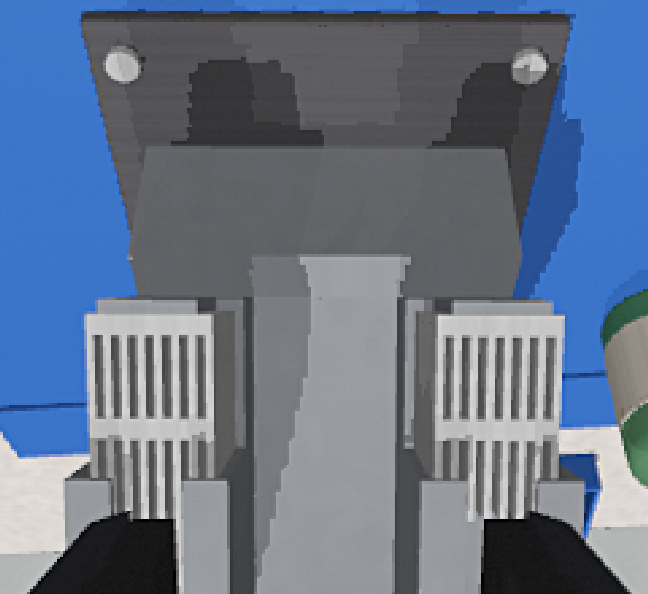

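The crop shows the bottom sinks' fronts (c5): right chute (85–213, 314–418), left chute (436–564, 314–418). Lip undersides are at row 480. I fit the magazine pose (x, y, yaw) from these.

```bash
python3 - <<'E'
from h import *
from scipy.optimize import least_squares
np.set_printoptions(precision=4,suppress=True)
c=r.calibration("wrist")
obs=[]
for k,e in((-.05,[85,213,66,112,182,228]),(.05,[436,564,420,468,537,584])):
    obs+=[(k,(.007,-.018,0),(e[0],314)),(k,(.007,.018,0),(e[1],314)),(k,(.007,-.018,.03),(e[0]+3,418)),(k,(.007,.018,.03),(e[1],418))]
    obs+=[(k,(-.003,y,.046),(u,480)) for y,u in zip((-.023,-.010,.010,.023),e[2:])]
plate=[((-.085,-.085,.008),(82,14)),((-.085,.085,.008),(569,14))]
def f(q,full=False):
    out=[]
    for k,m,u in obs:
        o,C=chute(k,np.array([q[0],q[1],q[3]]),q[2]);pp=proj(c,o+C@np.array(m));out+=[pp[0]-(u[0]/2.7+160),pp[1]-(u[1]/2.7+60)]
    return np.array(out)
for free in(0,1):
    g=(lambda q:f(q)) if free else (lambda q:f([*q[:3],0]))
    s=least_squares(g,[.6225,-.2815,-.1,0],loss='soft_l1');print(s.x,np.abs(s.fun).reshape(-1,2).mean(0));print(s.fun.reshape(-1,2).T)
print([onz(c,(u[0]/2.7+160,u[1]/2.7+60),.008) for _,u in plate])
E
```

```text
[ 0.6028 -0.2785 -0.0998  0.    ] [0.4727 0.0501]
[[ 0.2233 -0.2857  0.4741  0.369  -0.665  -0.5145  0.0015  0.1516  0.4935
  -0.0189 -1.2201 -1.3286  0.4311 -0.1605  0.724   0.5024]
 [-0.0175 -0.0301  0.144   0.1311  0.0145  0.0096  0.002  -0.0029 -0.0526
  -0.0652  0.1081  0.0952 -0.0234 -0.0283 -0.0359 -0.0408]]
[ 0.603  -0.2785 -0.0998 -0.0001] [0.4763 0.0536]
[[ 0.2794 -0.2612  0.5282  0.3923 -0.603  -0.4643  0.0337  0.1719  0.4614
  -0.0831 -1.2517 -1.3913  0.4022 -0.2012  0.6649  0.4313]
 [-0.0028 -0.015   0.1327  0.1201 -0.0128 -0.0177 -0.025  -0.0299 -0.0367
  -0.049   0.0978  0.0852 -0.0498 -0.0546 -0.062  -0.0668]]
[array([ 0.5266, -0.354 ,  0.008 ]), array([ 0.5432, -0.1892,  0.008 ])]
```

```bash
python3 - <<'E'
from h import *
c=r.calibration("top")
for x in(.603,.6195):
  for k in(.05,-.05):
    o,C=chute(k,np.array([x,-.2785,0]),-.0998)
    print(x,k,[tuple(int(round((a-b)*6)) for a,b in zip(proj(c,o+C@np.array([.007,y,z])),(245,145))) for y,z in((.018,0),(-.018,0),(.018,.03),(-.018,.03))])
E
```

```text
0.603 0.05 [(301, 421), (384, 429), (306, 369), (391, 377)]
0.603 -0.05 [(531, 443), (614, 451), (541, 392), (625, 400)]
0.6195 0.05 [(301, 383), (384, 391), (306, 331), (390, 339)]
0.6195 -0.05 [(531, 405), (614, 413), (540, 353), (625, 361)]
```

The row fit is within 0.1 px with z left free, and the top view agrees with x = 0.603, so the base plate isn't centred on the origin. I set that and check IK for the pick and place poses.

```bash
cat >> h.py <<'E'
MO=np.array([.603,-.2785,0.]);MY=-.0998
P48=np.radians(48)
def pickpose(k,gx,up=0):
    o,C=chute(k);Rt=down(MY,P48)
    return o+C@np.array([gx,0,.015])-Rt@[0,0,.006]+[0,0,up],Rt
RY=-.0473
def binframe(y=.145):
    hook=np.array([.6245+.0473*(y-.238),y,.16])
    B=R.from_euler('z',RY).as_matrix()@R.from_euler('y',-4,degrees=True).as_matrix()
    return hook-B@[.069,0,.063],B
def placepose(y,low,phi=35,xl=.035,up=0,yaw=RY,held=.062):
    """sink's lower underside edge at bin (xl,y,low); held = grasp point to lower end"""
    O,B=binframe();Rt=down(yaw,np.radians(phi))
    g=O+B@np.array([xl,y,low])-Rt[:,2]*held-Rt[:,0]*.015
    return g-Rt@[0,0,.006]+[0,0,up],Rt
E
python3 - <<'E'
from h import *
np.set_printoptions(precision=3,suppress=True)
for k in(.05,-.05):
    for gx in(.029,-.085):
        p,Rt=pickpose(k,gx);print(k,gx,p,r.inverse_kinematics(p,Rt))
for phi in(35,25):
  for y in(-.039,.039):
    for up in(0,.12):
        p,Rt=placepose(y,.012,phi,up=up);print(phi,y,up,p,r.inverse_kinematics(p,Rt))
E
```

```text
0.05 0.029 [ 0.58  -0.226  0.126] [ 1.061  1.296 -1.214  2.301  2.54   1.08  -0.178]
0.05 -0.085 [ 0.496 -0.218  0.202] [ 1.154  1.115 -1.319  2.513  2.439  1.103 -0.284]
-0.05 0.029 [ 0.57  -0.325  0.126] [ 1.255  1.272 -1.175  2.157  2.524  0.786  0.006]
-0.05 -0.085 [ 0.486 -0.317  0.202] [ 1.401  1.102 -1.262  2.337  2.451  0.754 -0.041]
35 -0.039 0 [0.561 0.109 0.171] [ 0.295  1.109 -1.331  2.299  1.93   1.382 -0.565]
35 -0.039 0.12 [0.561 0.109 0.291] [ 0.378  0.822 -1.39   2.193  1.655  1.176 -0.365]
35 0.039 0 [0.565 0.187 0.171] [ 0.139  1.15  -1.365  2.207  1.877  1.479 -0.589]
35 0.039 0.12 [0.565 0.187 0.291] [ 0.18   0.824 -1.324  2.108  1.615  1.222 -0.424]
25 -0.039 0 [0.573 0.108 0.175] [ 0.329  1.023 -1.262  2.129  1.694  1.143 -0.316]
25 -0.039 0.12 [0.573 0.108 0.295] [ 0.374  0.751 -1.256  2.014  1.361  1.003 -0.046]
25 0.039 0 [0.576 0.186 0.175] [ 0.169  1.044 -1.259  2.047  1.656  1.206 -0.369]
25 0.039 0.12 [0.576 0.186 0.295] [ 0.197  0.78  -1.235  1.937  1.347  1.083 -0.124]
```

```bash
cat >> h.py <<'E'
def st(tag):
    s=r.state();print(tag,"t%.1f"%s['t'],"w%.1f"%(s['gripper_width']*88),np.round(s['ft_force'],1),np.round(s['ee_pos'],3),flush=True);return s
def pick(k,gx=.029):
    r.grip(.52,25)
    p,Rt=pickpose(k,-.085);r.move_linear(p+[0,0,.03],.2,Rt);r.move_linear(p,.15)
    p,_=pickpose(k,0.0);r.move_linear(p,.12)
    p,_=pickpose(k,gx);r.move_linear(p,.06);st("at")
    r.grip(0,25);st("gripped")
def pull(k):
    p,_=pickpose(k,-.085);r.move_linear(p,.08);s=st("pulled")
    p,_=pickpose(k,-.085,.07);r.move_linear(p,.15);return s
E
python3 - <<'E'
from h import *
pick(.05)
snap("side","s5.png")
w=r.state()['gripper_width']*88
if 34<w<38: pull(.05)
snap("side","s6.png")
a,b=[cv2.resize(cv2.imread(f"pics/s{i}.png")[120:300,230:400],(400,424)) for i in(5,6)];cv2.imwrite("pics/c6.png",np.hstack([a,b]))
E
```

```text
at t35.4 w45.4 [-0.7  0.2  0.1] [ 0.58  -0.226  0.126]
gripped t35.7 w35.9 [-1.4 -1.4  0.9] [ 0.58  -0.227  0.126]
pulled t37.3 w35.8 [ 1.  -0.4 -0.3] [ 0.496 -0.218  0.202]
```

View pics/c6.png

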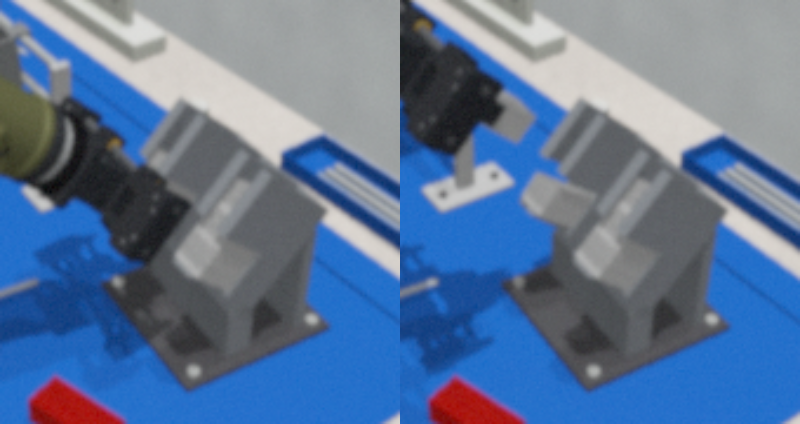

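The left lane's next sink settled with its front at (545,195). The right lane's sink is at (600,250), and the first is held in the gripper at (515,115). Before placing, I check numerically in the top view that the bin is still at the mark.

```bash
python3 - <<'E'
from h import *
c,im=snap("top","t1.png")
O,B=binframe()
for q in([-.058,.085,.072],[-.058,-.085,.072],[.058,.085,.072],[.065,0,.116],[0,.085,.072],[0,-.085,.072]):print(q,np.round(proj(c,O+B@np.array(q)),1))
sat=im.astype(int).max(2)-im.astype(int).min(2)
for v in range(195,246,8):
    u=np.where(sat[v,90:230]<55)[0]+90; print(v,(u[0],u[-1],len(u)) if len(u) else None)
cv2.imwrite("pics/t1c.png",cv2.resize(im[150:300,60:380],None,fx=2.5,fy=2.5,interpolation=cv2.INTER_CUBIC))
E
```

```text
[-0.058, 0.085, 0.072] [120.1 239.5]
[-0.058, -0.085, 0.072] [187.2 242.5]
[0.058, 0.085, 0.072] [122.7 193.6]
[0.065, 0, 0.116] [150.7 190.9]
[0, 0.085, 0.072] [121.4 216.5]
[0, -0.085, 0.072] [188.4 219.4]
195 (np.int64(106), np.int64(229), 124)
203 (np.int64(123), np.int64(229), 79)
211 (np.int64(122), np.int64(229), 81)
219 (np.int64(122), np.int64(229), 80)
227 (np.int64(121), np.int64(194), 74)
235 (np.int64(121), np.int64(194), 74)
243 (np.int64(182), np.int64(188), 7)
```

View pics/t1c.png

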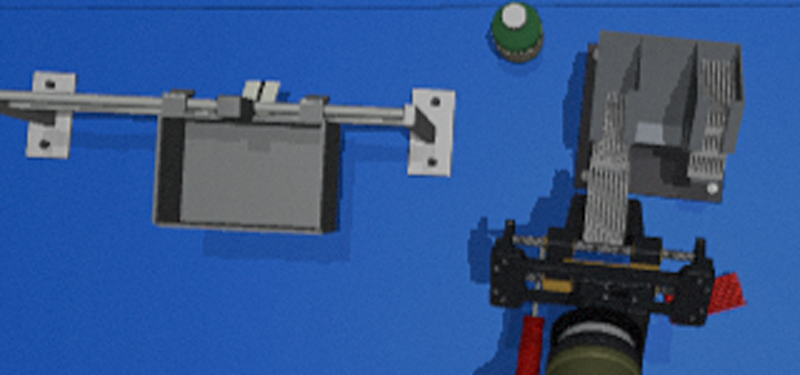

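The bin sits at the mark: its left rim edge is at column 121.3 against 121.4 predicted. Placing the first sink.

```bash
cat >> h.py <<'E'
def bincheck(tag=""):
    c,im=snap("top",f"chk{tag}.png");im=im.astype(int);sat=im.max(2)-im.min(2)
    u=[np.where(sat[v,90:230]<55)[0][0]+90 for v in range(211,237,2)];m=float(np.mean(u));print("bin rim col",m,"(want 121.4)",flush=True);return m
def place(y,low=.012,**kw):
    Rt=placepose(y,low,**kw)[1];s=r.state()['ee_pos']
    r.move_linear([.46,-.10,.34],.25,Rt)
    p,_=placepose(y,low,up=.14,**kw);r.move_linear(p,.25)
    p,_=placepose(y,low,up=.03,**kw);r.move_linear(p,.15)
    p,_=placepose(y,low,**kw);r.move_linear(p,.05);st("low")
    r.grip(.475,25);r.sleep(.3)
    r.move_linear(p-.07*Rt[:,2]+[0,0,.02],.1);st("out")
    p2,_=placepose(y,low,up=.16,**kw);r.move_linear(p2,.2);st("up")
E
python3 - <<'E'
from h import *
place(-.039)
c,im=snap("wrist","w9.png");c,im2=snap("side","s7.png")
a=cv2.resize(im,(440,330));b=cv2.resize(im2[60:220,130:300],(350,330));cv2.imwrite("pics/c7.png",np.hstack([a,b]))
E
```

```text
low t41.6 w35.8 [-11.   -0.2   4.3] [0.559 0.108 0.171]
out t43.3 w41.6 [-0.   0.1 -0.2] [0.521 0.11  0.248]
up t43.9 w41.9 [-0.5  0.3 -0.9] [0.561 0.108 0.33 ]
```

View pics/c7.png

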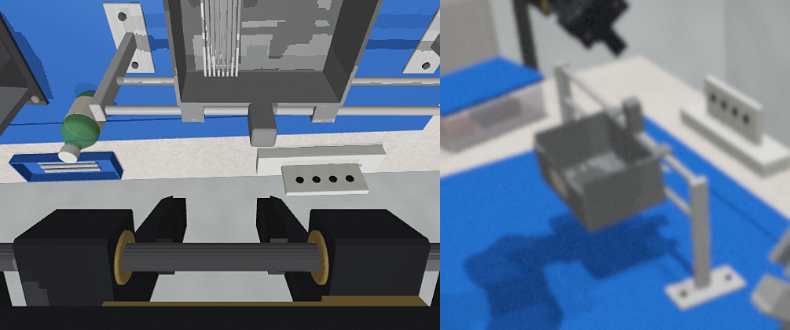

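The sink lies in the bin's right part, at (222,45) in the wrist half, and the bin is still hooked. Its lower end touched the back wall with 11 N, so I set the release point 12 mm further forward from now on. Second sink: check the bin, then place.

```bash
python3 - <<'E'
from h import *
r.move_linear([.46,-.10,.34],.25)
pick(.05);bincheck("2")
if 34<r.state()['gripper_width']*88<38:
    pull(.05)
    m=bincheck("2b")
    if abs(m-121.4)<1.8: place(.039,xl=.023)
E
```

```text
at t48.2 w45.8 [-0.6 -1.1 -0.4] [ 0.58  -0.226  0.126]
gripped t48.5 w35.9 [-0.8  0.7  0.1] [ 0.58  -0.226  0.126]
bin rim col 121.61538461538461 (want 121.4)
pulled t50.2 w35.9 [-0.8  0.6 -1.8] [ 0.496 -0.218  0.202]
bin rim col 121.61538461538461 (want 121.4)
low t54.8 w35.9 [-0.2  0.2 -1.1] [0.553 0.187 0.17 ]
out t56.4 w41.6 [-0.2  0.1 -1. ] [0.513 0.189 0.247]
up t57.0 w41.9 [-0.4 -0.  -0.8] [0.552 0.187 0.329]
```

Now I try the left lane's third, which may be absent.

```bash
python3 - <<'E'
from h import *
r.move_linear([.46,-.10,.34],.25)
pick(.05);bincheck("3")
if 34<r.state()['gripper_width']*88<38:
    pull(.05)
    m=bincheck("3b")
    if abs(m-121.4)<1.8: place(0,xl=.023)
else:
    r.grip(.52);p,_=pickpose(.05,-.085);r.move_linear(p,.1);bincheck("3c");st("empty")
E
```

```text
at t61.6 w45.8 [-0.3  0.4 -0.8] [ 0.58  -0.226  0.126]
gripped t62.3 w0.2 [-0.2  0.4  0.1] [ 0.58  -0.226  0.126]
bin rim col 121.61538461538461 (want 121.4)
bin rim col 121.61538461538461 (want 121.4)
empty t64.5 w46.0 [-1.  -0.4 -0.3] [ 0.496 -0.218  0.202]
```

sink3 is absent. Next is the right lane, with the first sink into the middle slot.

```bash
python3 - <<'E'
from h import *
pick(-.05);bincheck("4")
if 34<r.state()['gripper_width']*88<38:
    pull(-.05)
    m=bincheck("4b")
    if abs(m-121.4)<1.8: place(0,xl=.023)
c,im=snap("wrist","w10.png")
cv2.imwrite("pics/w10c.png",im[:240,150:500])
E
```

```text
at t67.3 w45.3 [ 0.1  0.4 -0.5] [ 0.57  -0.325  0.126]
gripped t67.6 w35.7 [-1.6 -1.6  0.7] [ 0.57  -0.326  0.126]
bin rim col 121.61538461538461 (want 121.4)
pulled t69.2 w35.9 [-0.  -0.3 -2.1] [ 0.486 -0.317  0.202]
bin rim col 121.61538461538461 (want 121.4)
low t73.8 w35.5 [-5.5  1.3 -0.3] [0.551 0.149 0.171]
out t75.4 w42.0 [-0.3  0.   0.3] [0.511 0.15  0.247]
up t76.0 w41.5 [ 0.1 -0.8 -0.6] [0.551 0.148 0.329]
```

```bash
cat >> h.py <<'E'
def place2(y,lows,**kw):
    Rt=placepose(y,.1,**kw)[1]
    r.move_linear([.46,-.10,.34],.25,Rt)
    p,_=placepose(y,.012,up=.14,**kw);r.move_linear(p,.25)
    p,_=placepose(y,lows[0],**kw);r.move_linear(p,.15);r.sleep(.2);f0=r.state()['ft_force']
    for l in lows[1:]:
        p,_=placepose(y,l,**kw);r.move_linear(p,.05);r.sleep(.08);d=r.state()['ft_force']-f0
        if np.linalg.norm(d)>4: break
    print("low",l,np.round(d,1));st("low")
    r.grip(.475,25);r.sleep(.4)
    r.move_linear(p-.07*Rt[:,2]+[0,0,.02],.1)
    p2,_=placepose(y,.012,up=.17,**kw);r.move_linear(p2,.2);st("up")
E
python3 - <<'E'
from h import *
r.move_linear([.46,-.10,.34],.25)
pick(-.05);bincheck("5")
if 34<r.state()['gripper_width']*88<38:
    pull(-.05)
    m=bincheck("5b")
    if abs(m-121.4)<1.8: place2(-.018,[.075,.068,.062,.056,.050,.045,.041],xl=.02)
E
```

```text
at t80.8 w45.6 [ 0.2 -0.2  0.8] [ 0.57  -0.325  0.126]
gripped t81.1 w35.7 [-0.1 -0.4  0.3] [ 0.57  -0.326  0.126]
bin rim col 121.61538461538461 (want 121.4)
pulled t82.7 w35.5 [ 0.4  0.5 -1.5] [ 0.486 -0.317  0.202]
bin rim col 121.61538461538461 (want 121.4)
low 0.041 [-0.2 -0.2  0. ]
low t88.5 w35.6 [-0.2  0.  -1.6] [0.545 0.131 0.199]
up t90.8 w41.3 [-0.3 -0.2 -1.1] [0.547 0.13  0.339]
```

Next I try the right lane's third.

```bash
python3 - <<'E'
from h import *
r.move_linear([.46,-.10,.34],.25)
pick(-.05);bincheck("6")
if 34<r.state()['gripper_width']*88<38:
    pull(-.05)
    m=bincheck("6b")
    if abs(m-121.4)<1.8: place2(.026,[.080,.072,.066,.060,.054,.048,.043],xl=.02)
    r.move_linear([.50,.145,.40],.2,down(RY,.0));r.sleep(.3)
else: r.grip(.52);p,_=pickpose(-.05,-.085);r.move_linear(p,.1)
st("end")
c,a=snap("wrist","w11.png");c,b=snap("side","s8.png");c,t=snap("top","t2.png")
E
```

```text
at t95.4 w45.4 [-0.1 -0.6  0.1] [ 0.57  -0.325  0.126]
gripped t95.7 w35.8 [ 0.  -1.6  0.5] [ 0.57  -0.326  0.126]
bin rim col 121.61538461538461 (want 121.4)
pulled t97.4 w35.6 [-0.9 -1.1 -1.5] [ 0.486 -0.317  0.202]
bin rim col 121.61538461538461 (want 121.4)
low 0.043 [-0.5  0.7  0.4]
low t103.4 w36.1 [ 0.1  0.2 -1.1] [0.547 0.174 0.201]
up t105.7 w41.8 [-0.6  0.1 -0.6] [0.549 0.174 0.339]
end t107.1 w41.7 [ 0.6 -0.  -0.4] [0.5   0.145 0.4  ]
```

```bash
python3 - <<'E'
from h import *
r.move_linear([.66,.148,.40],.2);r.sleep(.5)
c,a=snap("wrist","w12.png");np.savez("pics/w12.npz",**c)
r.move_linear([.42,-.10,.40],.25);r.sleep(.5);st("away")
_,b=snap("side","s9.png");_,t=snap("top","t3.png");bincheck("9")
A=a[0:300,100:460];A=cv2.resize(A,(480,400))
b=cv2.resize(b[70:210,140:302],(320,276));t=cv2.resize(t[170:250,100:240],(320,183),interpolation=cv2.INTER_CUBIC)
col=np.vstack([b,t]);A=cv2.copyMakeBorder(A,0,59,0,0,cv2.BORDER_CONSTANT);cv2.imwrite("pics/fin.png",np.hstack([A,col]))
E
```

```text
away t110.8 w42.0 [0.2 0.1 0.2] [ 0.42 -0.1   0.4 ]
bin rim col 121.61538461538461 (want 121.4)
```

View pics/fin.png

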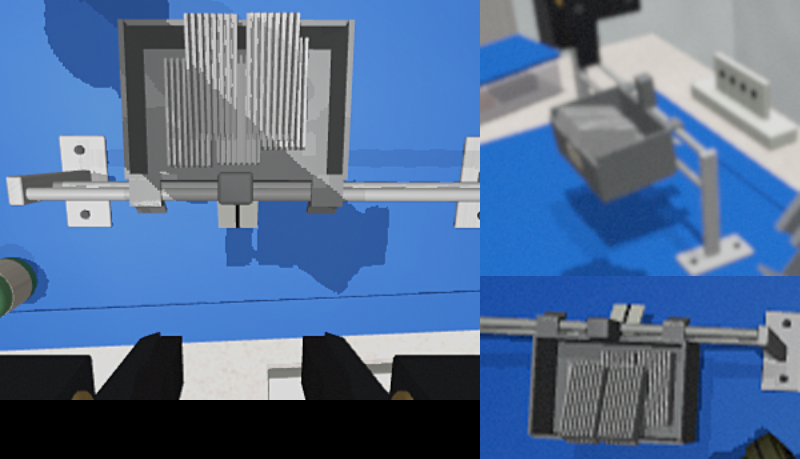

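In the final view the tab centre (236,188) and the label's black line (238,215) line up. Two sinks lie on top, propped on the front rim with their front ends at row 13. Their centres come out at about x −25 and z 67 mm, both inside the limits. I check rest and bystanders, then hand in.

```bash
python3 - <<'E'
from h import *
r.sleep(1.5);_,t=snap("top","t4.png");_,s=snap("side","s10.png")
t3=cv2.imread("pics/t3.png");t0=cv2.imread("pics/top0.png");s9=cv2.imread("pics/s9.png")
d=lambda a,b,v:round(float((cv2.absdiff(a,b)[v].max(2)>45).mean()),4)
print("bin still",d(t,t3,np.s_[180:250,110:200]),d(s,s9,np.s_[70:210,140:302]),"bottle",d(t,t0,np.s_[145:180,250:282]),"driver",d(t,t0,np.s_[240:312,262:282]))
bincheck("10");r.finish_job();st("done")
E
```

```text
bin still 0.0 0.0 bottle 0.0 driver 0.5382
bin rim col 121.61538461538461 (want 121.4)
the job is handed in; nothing more can be done
the job is handed in; nothing more can be done
```

```bash
python3 - <<'E'
import cv2,numpy as np
def red(f,box):
    a=cv2.imread(f)[box].astype(int);m=(a[...,2]>120)&(a[...,1]<60);v,u=np.where(m);return m.sum(),u.mean() if len(u) else None,v.mean() if len(v) else None
b=np.s_[235:275,165:225]
for f in("side0","s8","s10"):print(f,red(f"pics/{f}.png",b))
b=np.s_[270:312,260:285]
for f in("top0","chk6b","t2"):print(f,red(f"pics/{f}.png",b))
E
```

```text
side0 (np.int64(336), np.float64(27.348214285714285), np.float64(22.345238095238095))
s8 (np.int64(340), np.float64(27.485294117647058), np.float64(22.44705882352941))
s10 (np.int64(358), np.float64(26.720670391061454), np.float64(22.41340782122905))
top0 (np.int64(217), np.float64(11.506912442396313), np.float64(22.506912442396313))
chk6b (np.int64(234), np.float64(11.52991452991453), np.float64(22.478632478632477))
t2 (np.int64(238), np.float64(11.487394957983193), np.float64(22.60924369747899))
```

The bin hangs at the mark with every heatsink that was present, and the job is handed in. I hung it at the clear left end of the bar and slid it to the mark. I then drew the sinks out of the bottom of the chutes one by one: two from the left, three from the right. sink3 was absent: the fingers shut on nothing at its place. I saw no spool.

**Last checks before handing in**
- **Bin position:** the tab is in line with the label's black line to about 1–2 mm. The bin's edge in the top view stayed at column 121.6 (121.4 expected) through the whole filling.
- **Rest:** two picture pairs about 1.5 s apart show no change at the bin.
- **Sinks:** all five show in or on the bin. The two on top are propped on the front rim; I judged from the picture, not by measurement, that their centres are about 67 mm above the underside, against the 85 mm limit.
- **Bystanders:** the bottle's picture is unchanged.

**Checks that disagreed**
- **Screwdriver:** my final picture comparison flagged it as changed, probably because the arm covered it in that view. Comparing the red handle in saved side and top pictures, after handing in, shows it within 1 pixel of its start.
- **Top camera:** it was about 5 mm off against the wrist camera for the bin and bar, so I went by the wrist views. The side view agreed with the wrist for the bar.
- **Contact while placing:** the first sink touched the bin's back wall with about 11 N, and the third (sink4, into the middle slot) touched something with about 5 N. The bin did not move either time.

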